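# Unlatch the ring mandrel and hold it out level for sizing

## Robot

A 7-joint arm with a two-finger parallel gripper is mounted at the origin on the work surface. World frame = base frame: x ahead of the robot, y to its left, z up, the work surface at z = 0. Lengths are in m, angles in degrees, forces in N, time in s.
With the tool pointing down it reaches from about 0.425 to 0.875 m from the base axis. Payload 8.4 kg.
Tool frame: the origin (TCP) lies midway between the tips of the shut fingers; the grasp point (between the pads) lies 19 mm behind it (manip.hold_point_z is the distance from the TCP to the grasp point, in m); z points along the fingers, y is the line along which they close (so a half turn about z gives the same grasp; the last joint's range is limited). The gripper opens to 87 mm and grips with 3 to 60 N. Pads are 19 mm wide; open, the fingers measure 117 mm over their backs; the gripper's body (75 mm by 190 mm) begins 51 mm behind the grasp point.
Start: joints at [-74.725, 19.091, 2.286, 83.961, -0.768, 76.965, -3.352], TCP at [0.233, 0.607, 0.223] pointing down, gripper open.
Joint ranges: [-147.57, 147.57], [-21.85, 119.76], [-74.77, 79.35], [14.55, 137.4], [-85.83, 265.84], [4.83, 119.75], [-152.11, 152.11]. Speed limits (degrees/s): [127.2, 127.2, 159.86, 159.86, 180, 180, 180].

## Interface

Orientations are given as a 3x3 rotation matrix whose columns are the frame's x, y, z axes.
In Python, from station import manip gives the robot as it stands. The module is installed in compiled form; this text tells all that it offers.
- The arm moves only by the tool arm_command, never from a script. Its argument "steps" is a list of rows, each an object with "translation": the shift along the tool's x, y, z in units of 0.3 m (1.0 is 0.3 m), a list of three; "turn": the turn, a rotation vector about the tool's x, y, z in units of pi rad (1.0 is pi rad), a list of three; "claw": the opening, from -1 (shut) to 1 (fully open). In form: [{"translation": [dx, dy, dz], "turn": [wx, wy, wz], "claw": claw}, ...]. A call has 1 to 12 rows; each row is the pose to reach, as a shift and turn from the pose commanded when the call began, along the tool's axes at that moment, turning the shorter way round; what a row does not reach only later rows make up. A row lasts 1/10 s, in which the tool goes at most 50 mm and 8.59 degrees, less where a joint would pass 70% of its speed; a pose out of reach is approached as far as the arm can. A call with a number of a shift or a turn outside -1 to 1 is refused whole. A call with a gripper value outside its range is refused whole. The fingers move at their own pace and stop on an object; "newtons" is the grip in N (left out, the last holds). Time passes only in rows, so rows that repeat a pose let the fingers close. It gives the time, the measured TCP pose, the force, the opening and the grip force at its end, in the units of the state.
- manip.sense(): the state, without advancing time (a new reading comes with each control period).
- manip.get_image(name): name is "scene" or "top" or "wrist"; returns a dict with "color" (480x640x3 uint8, red, green, blue), "depth" (480x640 float32, m along the optical axis (not along the pixel's ray), 0 where there is no reading), "intrinsics" (3x3 intrinsics, pixels), "k1" (the pictures are not rectified: a ray, as slopes to the right and down, at radius r is drawn at 1 + k1 r^2 times it, then the intrinsics apply), "R" (3x3) and "t" (3): a world point X has camera coordinates R X + t; the wrist camera has in their place "hand_eye" (4x4, takes a point from camera to tool coordinates, whose origin is the TCP and whose axes are the flange's). Camera axes: x right, y down, z forward; pixel columns grow to the right and rows downward; lengths in m; the calibration is good to about 2 mm. A picture is of the moment at which its call begins: read the wrist's pose just before it.
- manip.sign_off(): hands the job in; it is judged then, once.
The state is a dict: "clock": time; "qpos": joint angles; "joint_velocities": joint speeds; "effort": joint torques, N m; "tcp_pos": TCP position; "eef_rot": TCP orientation; "ft_force": force on the tool from outside, world axes, zero at the start; "torque": the same for the moment, N m; "opening": finger opening in m; "grasp_force": force on a finger pad.
Only numpy, scipy, OpenCV 4.12 (cv2) and the standard library are available. Lean on these libraries where they do the work, as an engineer would, in place of code of your own. Each camera call takes 0.05 s, during which the arm holds its last target. There are 200 camera calls.

## Task

A customer's ring is to be sized: turn the red-balled quarter-turn latch on the sizing stand fully open, then draw the ring mandrel by its wooden handle right out of the bore and turn it from its slope to level. Finish while still holding it in the gripper, level and still, free of everything else and all of it more than 20 cm above the counter; leave the latch open and the other things on the counter where they stand.

Things in the scene. Friction and masses are not known exactly. Their poses are not given: they have to be found in the camera images.
- stand: fixed sizing stand: dark wood base (x -65..115, y -65..135, 15 mm thick), grey head block (80 x 170 x 40 mm, top edge 145 mm up) whose bored face slopes 45 degrees, looking up towards the robot. Origin on the counter straight below the bore's mouth; z up, y level from the bore towards the latch pivot. Outward along the bore = (-0.707, 0, 0.707) in the stand's axes
- stand_mouth (a point): centre of the bore's mouth on the sloping face, 115 mm above the counter. Bore 22 mm across, 40 mm long, open behind
- latch (a joint): brass latch bar pivoted on the sloping face, axis parallel to the bore. 0 = closed: bar level, its plain arm 2 mm in front of the mandrel's flange, trapping it. 1.571 = fully open: red-ball end swung down the slope, arm clear. Opening is a positive (right-hand) turn about the bore's outward direction. Stops at both ends; stays where left; 1 N at the ball moves it
- latch_ball (a point): centre of the latch's red ball grip (22 mm diameter), on an 8 mm stem standing 50 mm out of the bar parallel to the bore; it circles at 65 mm radius about latch_hinge. Closed, it lies 145 mm to the stand's +y of the bore's axis; open, 80 mm to +y and lower, nearer the robot
- latch_hinge (a point): centre of the circle that the red ball runs on: on the latch's pivot axis, 80 mm to the stand's +y of the bore's axis, 60 mm out from the sloping face
- mandrel_grip (a point): middle of the mandrel's round wooden handle (28 mm diameter, 85 mm long), on its axis; when seated 62.5 mm out from the sloping face. z axis runs from tip to handle. Mandrel 230 mm long, 0.11 to 0.22 kg, balance point near its brass flange (52 mm across, 5 mm thick, resting on the sloping face), about 65 mm from here towards the tip
- mandrel_tip (a point): free end (12 mm diameter) of the mandrel's tapered aluminium shank, 187.5 mm from mandrel_grip. The shank is 125 mm long, 19 mm thick at the flange, and sits in the bore: draw it 125 mm straight out to free it
- pot: round copper pot, 120 mm across, 75 mm high; bystander, to be left alone; origin at the centre of its underside
- bottle: clear closed bottle with a black cap, 60 mm across, 140 mm high; bystander, to be left alone; origin at the centre of its underside
- bowl: terracotta bowl, 110 mm across, 45 mm high; bystander, to be left alone; origin at the centre of its underside
- ring_cone: small light-wood ring cone on a round foot, 50 mm across, 75 mm high; bystander, to be left alone; origin at the centre of its underside
- bangle_silver: silver bangle lying flat, 72 mm across, 12 mm high; bystander, to be left alone; origin at the centre of its underside
- bangle_brass: brass bangle lying flat, 72 mm across, 14 mm high; bystander, to be left alone; origin at the centre of its underside
- loupe: black cylindrical loupe standing on end, 28 mm across, 30 mm high; bystander, to be left alone; origin at the centre of its underside
- mandrel: the whole ring mandrel; origin on its axis at the underside of the flange (centre of the bore's mouth when seated), z from the tip to the handle
Not all that is in view belongs to the job. There is more than one size of the mandrel; the job needs the largest.

How it is judged:
By the outcome, as a careful person would: the job done as asked, in the order asked, and still so for the second after the job is handed in, while the arm keeps its last pose, push and grip.
It also fails if it takes over 48 s, if anything falls off the work surface, if the arm or the gripper's body presses on something with over 40 N, if the wrist force passes 120 N, or if a joint passes its speed limit or range.

## Working session

There is one attempt and no reset: what is moved stays moved. The work goes in short steps, Python scripts to look and compute and a tool call to move; the robot and the scene stay as the last step left them, time stands still between calls to the robot, and variables do not carry over. Pictures are saved under pics/ and viewed, at most 10 in all, crops included, and the job is handed in when it is done.

Besides the shell and the picture viewer there is one more tool, called as name(argument=value, ...) on one line, values as JSON. arm_command: Moves the arm, as the interface text tells. Shifts and turns lie within -1 to 1; 1 stands for 0.3 m of shift or pi rad of turn. Its arguments: {"type":"object","properties":{"steps":{"type":"array"},"newtons":{"type":"number"}},"required":["steps"]}

```bash
ls; mkdir -p pics
python3 - <<'E'
from station import manip
import cv2,numpy as np
s=manip.sense()
print(s['clock'],s['tcp_pos'],s['eef_rot'],s['opening'],manip.hold_point_z)
ims=[]
for n in ("scene","top"):
    d=manip.get_image(n); np.savez(f'{n}.npz',**d)
    print(n,d['intrinsics'],d['k1'],d['R'],d['t'])
    cv2.imwrite(f'pics/{n}.png',d['color'][:,:,::-1])
E
```

```text
pics
0.0 [0.23243007 0.60651929 0.22166443] [[-9.33793329e-01  3.57812557e-01 -4.39476222e-04]
 [ 3.57812794e-01  9.33792017e-01 -1.57241099e-03]
 [-1.52249008e-04 -1.62555711e-03 -9.99998667e-01]] 0.0872632584618988 0.0187
scene [[514.55189783   0.         317.48157697]
 [  0.         514.55189783 244.50288701]
 [  0.           0.           1.        ]] -0.022671855602390368 [[ 0.82299379  0.5680134   0.00648108]
 [ 0.31975695 -0.45380498 -0.83175509]
 [-0.46950689  0.68660164 -0.55510491]] [-0.40358634 -0.05796704  1.69958875]
top [[537.29873812   0.         319.86453569]
 [  0.         537.29873812 248.27514002]
 [  0.           0.           1.        ]] 0.00016247295366694436 [[ 6.02250722e-05 -9.99945629e-01 -1.04276138e-02]
 [-9.85877040e-01  1.68694920e-03 -1.67462281e-01]
 [ 1.67470767e-01  1.02904305e-02 -9.85823336e-01]] [-1.24729369e-03  5.29059449e-01  1.29451799e+00]
```

View pics/scene.png

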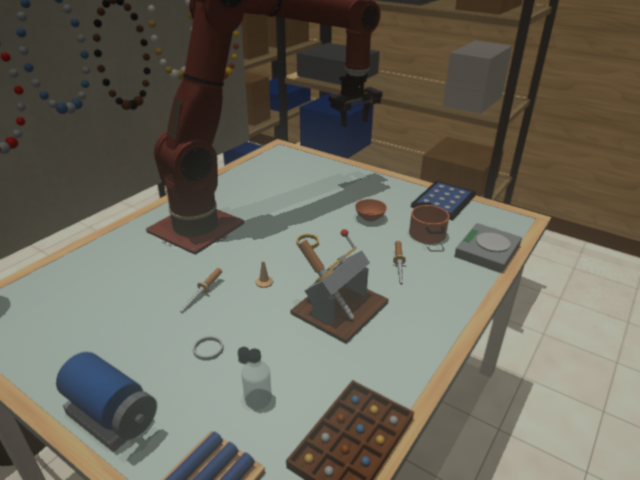

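View pics/top.png

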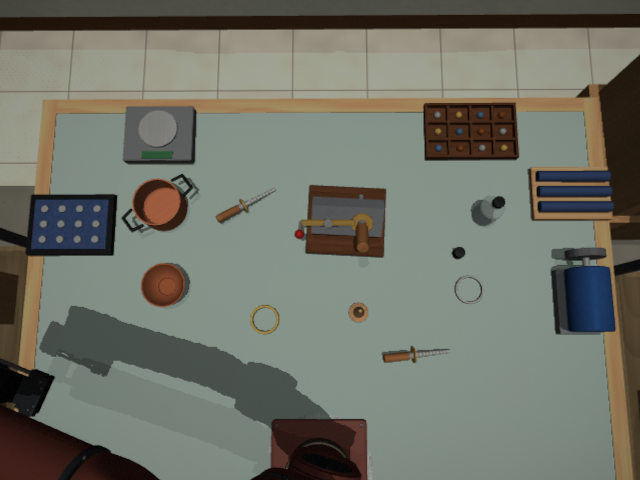

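The scene picture shows the stand at about (340,290), with the handle at (311,256) and the red ball at (345,233). In the top view the handle is at (362,235), the flange at (362,222) and the ball at (299,234).

There are three mandrel candidates in the top view: the seated one (362,235), a loose one at (245,205) and a loose one at (415,355). The seated one fits, since it is in the bore behind the latch and is the thickest. I'll confirm that in a crop while I measure.

```bash
cat > h.py <<'E'
import numpy as np,cv2
def cloud(d,R=None,t=None):
    K=d['intrinsics'];k=float(d['k1']);z=d['depth'].astype(float)
    v,u=np.mgrid[:480,:640]
    p=np.stack([u,v],-1).reshape(-1,1,2).astype(float)
    n=cv2.undistortPoints(p,K,np.array([k,0,0,0,0.])).reshape(480,640,2)
    c=np.dstack([n*z[...,None],z])
    R=d['R'] if R is None else R; t=d['t'] if t is None else t
    return (c-t)@R   # R^T (c-t)
E
python3 - <<'E'
from h import *
for n,box in (("scene",(285,225,395,340)),("top",(290,175,395,265))):
    d=dict(np.load(n+'.npz'));P=cloud(d);c=d['color'].astype(int);ok=d['depth']>0
    x0,y0,x1,y1=box;m=np.zeros((480,640),bool);m[y0:y1,x0:x1]=1;m&=ok
    r,g,b=c[...,0],c[...,1],c[...,2]
    red=m&(r>120)&(g<60)&(b<60)&(P[...,2]>.08); print(n,'red',red.sum(),np.median(P[red],0))
    # sloping face / handle stats
    Q=P[m];h=Q[:,2]
    print('z range',np.percentile(h,[1,50,99]))
    gr=m&(abs(r-g)<18)&(abs(g-b)<22)&(P[...,2]>.06)&(P[...,2]<.15)
    A=P[gr];
    base=m&(P[...,2]>.008)&(P[...,2]<.022); B=P[base][:,:2].astype(np.float32)
    rect=cv2.minAreaRect(B);print('base',base.sum(),rect,cv2.boxPoints(rect).tolist())
    han=m&(r-b>35)&(r<190)&(P[...,2]>.14); H=P[han]
    if len(H)>10:
        mu=H.mean(0);w=np.linalg.svd(H-mu)[2][0];print('handle',len(H),mu,w,H.min(0),H.max(0))
    im=c[y0:y1,x0:x1,::-1].astype(np.uint8);cv2.imwrite(f'pics/c_{n}.png',cv2.resize(im,None,fx=4 if n=='scene' else 4,fy=4,interpolation=2))
a=cv2.imread('pics/c_scene.png');b=cv2.imread('pics/c_top.png');a=cv2.resize(a,(380,400));b=cv2.resize(b,(410,400))
cv2.imwrite('pics/c1.png',np.hstack([a,b]))
E
```

```text
scene red 3 [0.54853575 0.03764925 0.16238023]
z range [-0.00396801  0.00252193  0.17389517]
base 2361 ((0.5187112092971802, -0.0026677846908569336), (0.3741479218006134, 0.3690183162689209), 3.518868923187256) [[0.32066529989242554, 0.17001141607761383], [0.34331458806991577, -0.19831116497516632], [0.7167571187019348, -0.1753469854593277], [0.6941078305244446, 0.19297559559345245]]
handle 263 [ 0.5442336  -0.0891012   0.16741161] [-0.03407159 -0.99842704  0.04452617] [ 0.50067018 -0.11903742  0.14020812] [0.57478216 0.04752572 0.19752676]
top red 20 [0.54350131 0.0446371  0.16491058]
z range [-0.00591532  0.01304111  0.18681716]
base 2393 ((0.612531304359436, -0.04784208536148071), (0.24059870839118958, 0.22523775696754456), 87.8945541381836) [[0.49556878209114075, -0.1639227569103241], [0.7206545472145081, -0.17219769954681396], [0.7294938564300537, 0.06823858618736267], [0.504408061504364, 0.07651352882385254]]
handle 363 [ 0.53268223 -0.07486391  0.17260154] [-0.10032621 -0.9905373   0.09365103] [ 0.49735969 -0.11200496  0.14138023] [0.57207321 0.05390945 0.20141583]
```

View pics/c1.png

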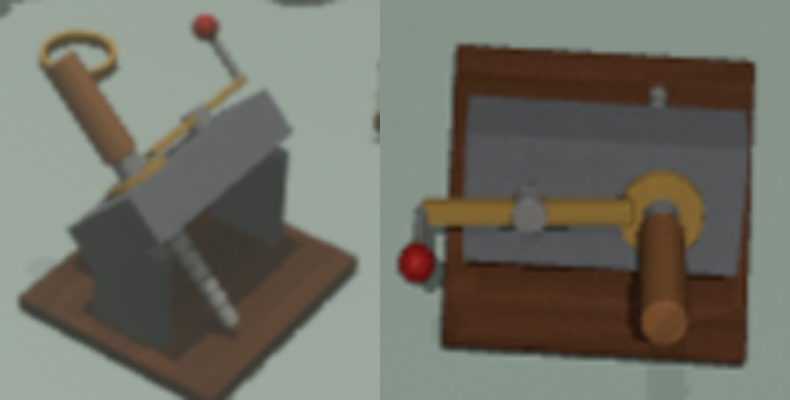

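The crop confirms it: the seated mandrel runs from flange to handle through the latched bore, with the ball at crop (416,263) and the handle end at (664,323). Next I'll fit the stand pose by reprojection.

```bash
cat >> h.py <<'E'
def proj(d,X):
    rv=cv2.Rodrigues(d['R'])[0]
    return cv2.projectPoints(np.asarray(X,float).reshape(-1,1,3),rv,d['t'],d['intrinsics'],np.array([float(d['k1']),0,0,0,0]))[0].reshape(-1,2)
def T(p,X):
    c,s=np.cos(p[2]),np.sin(p[2]);return np.asarray(X)@np.array([[c,s,0],[-s,c,0],[0,0,1]])+[p[0],p[1],0]
s2=.5**.5
BALL=np.array([-.06*s2,.145,.115+.06*s2]); END=np.array([-.105*s2,0,.115+.105*s2])
E
python3 - <<'E'
from h import *
from scipy.optimize import least_squares
top=dict(np.load('top.npz'));sc=dict(np.load('scene.npz'))
Mt=[[.115,.135,.015],[.115,-.065,.015],[-.065,-.065,.008],[-.065,.135,.008],BALL,END]
pt=np.array([[309.7,185.1],[385.5,189],[383.5,256.9],[305.9,253.3],[299.2,234.2],[362.7,247.7]])
Ms=[[-.065,-.065,.015],[.115,.135,.015],BALL,END]
ps=np.array([[290.8,311.3],[388.3,300.3],[344.3,232.8],[303.8,242.8]])
f=lambda p:np.r_[(proj(top,T(p,Mt))-pt).ravel(),(proj(sc,T(p,Ms))-ps).ravel()]
r=least_squares(f,[.6,-.07,0],loss='soft_l1');p=r.x
print(p,np.degrees(p[2]));print(f(p).reshape(-1,2).round(1))
np.save('p.npy',p)
print('ball',T(p,BALL),'end',T(p,END))
E
```

```text
[ 0.58107608 -0.10260423 -0.04818288] -2.7606755970731607
[[-0.6 -0.6]
 [ 0.5 -1.2]
 [ 0.3 -0.1]
 [-0.4 -0.1]
 [ 0.1 -1.3]
 [ 0.4 -0.6]
 [-2.  -2.1]
 [-0.1 -2.9]
 [-0.2 -1.1]
 [-2.9 -1.6]]
ball [0.54568272 0.04427092 0.15742641] end [ 0.50691603 -0.09902822  0.18924621]
```

```bash
cat >> h.py <<'E'
from scipy.spatial.transform import Rotation as Ro
def mv(s,pos,R):
    R0=np.array(s['eef_rot']);p0=np.array(s['tcp_pos'])
    d=R0.T@(np.asarray(pos)-p0)/.3; w=Ro.from_matrix(R0.T@R).as_rotvec()/np.pi
    print('translation',d.round(4).tolist(),'turn',w.round(4).tolist(),'rows',max(np.linalg.norm(d)*6,np.linalg.norm(w)*180/8.59).round(1))
def down(a,tilt=0):
    a=np.radians(a);y=np.array([np.cos(a),np.sin(a),0]);z=np.array([0,0,-1.]);return np.c_[np.cross(y,z),y,z]
E
python3 - <<'E'
from h import *
from station import manip
s=manip.sense();p=np.load('p.npy');b=T(p,BALL)
mv(s,[.48,.02,.38],down(37))
E
```

```text
translation [-1.4702, -1.5315, -0.525] turn [-0.0004, 0.0002, 0.178] rows 13.1
```

arm_command(steps=[{"translation":[0,0,-0.3],"turn":[0,0,0],"claw":0},{"translation":[-0.1,-0.1,-0.5],"turn":[0,0,0.04],"claw":0},{"translation":[-0.73,-0.76,-0.525],"turn":[0,0,0.09],"claw":0},{"translation":[-0.73,-0.76,-0.525],"turn":[0,0,0.09],"claw":0},{"translation":[-0.73,-0.76,-0.525],"turn":[0,0,0.09],"claw":0},{"translation":[-0.73,-0.76,-0.525],"turn":[0,0,0.09],"claw":0},{"translation":[-0.73,-0.76,-0.525],"turn":[0,0,0.09],"claw":0},{"translation":[-0.73,-0.76,-0.525],"turn":[0,0,0.09],"claw":0},{"translation":[-0.73,-0.76,-0.525],"turn":[0,0,0.09],"claw":0},{"translation":[-0.73,-0.76,-0.525],"turn":[0,0,0.09],"claw":0}])

```text
clock: 1.1
tcp_pos: [0.356, 0.3147, 0.3805]
eef_rot: [[-0.795, 0.606, 0.0], [0.606, 0.795, 0.001], [0.001, 0.001, -1.0]]
ft_force: [0.1, 0.0, -0.4]
opening: 0.0438
grasp_force: 0.0
```

Run:
```python
from h import *
from station import manip
s=manip.sense();print(s['tcp_pos'],s['qpos'])
mv(s,[.48,.02,.38],down(37))
```

```text
[0.35601434 0.31474145 0.38048612] [-62.26457137  -4.45213872  14.39927149  92.02566452   1.06949303
  92.22239483   4.82044606]
translation [-0.9243, -0.5308, 0.0005] turn [0.0003, -0.0002, 0.0871] rows 6.4
```

arm_command(steps=[{"translation":[-0.92,-0.53,0],"turn":[0,0,0.087],"claw":0},{"translation":[-0.92,-0.53,0],"turn":[0,0,0.087],"claw":0},{"translation":[-0.92,-0.53,0],"turn":[0,0,0.087],"claw":0},{"translation":[-0.92,-0.53,0],"turn":[0,0,0.087],"claw":0},{"translation":[-0.92,-0.53,0],"turn":[0,0,0.087],"claw":0},{"translation":[-0.92,-0.53,0],"turn":[0,0,0.087],"claw":0},{"translation":[-0.92,-0.53,0],"turn":[0,0,0.087],"claw":0},{"translation":[-0.92,-0.53,0],"turn":[0,0,0.087],"claw":0},{"translation":[-0.92,-0.53,0],"turn":[0,0,0.087],"claw":0}])

```text
clock: 2.0
tcp_pos: [0.4793, 0.0242, 0.3795]
eef_rot: [[-0.606, 0.796, -0.001], [0.796, 0.606, -0.001], [0.0, -0.001, -1.0]]
ft_force: [0.2, 0.4, -0.3]
opening: 0.0435
grasp_force: 0.0
```

Run:
```python
from h import *
from station import manip
s=manip.sense();d=manip.get_image('wrist')
np.savez('w1.npz',**d,p=s['tcp_pos'],Rt=s['eef_rot']);print(s['qpos'],d['hand_eye'],s['tcp_pos'])
cv2.imwrite('pics/w1.png',d['color'][:,:,::-1])
```

```text
[-47.0934373   -5.90801923  35.87356538  92.38638134   3.48053095
  92.46999756  26.06795513] [[-7.72641363e-04 -9.55936543e-01 -2.93572356e-01  8.08392859e-02]
 [ 9.99999595e-01 -8.73944889e-04  2.13898905e-04  8.43254156e-04]
 [-4.61039840e-04 -2.93572072e-01  9.55936832e-01 -1.63347868e-01]
 [ 0.00000000e+00  0.00000000e+00  0.00000000e+00  1.00000000e+00]] [0.47928578 0.0242225  0.37948685]
```

View pics/w1.png

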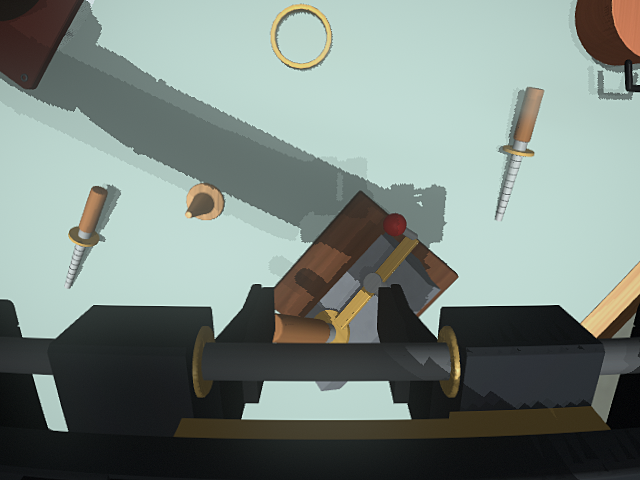

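The wrist view shows the ball at (395,225), the latch knob at (373,284), the handle at (300,330), and base corners at (361,192), (458,275) and (275,288). I'll refine the fit with these.

```bash
cat >> h.py <<'E'
def wcam(d,p,R):
    H=d['hand_eye'];Rw=R@H[:3,:3];tw=R@H[:3,3]+p   # cam->world
    d=dict(d);d['R']=Rw.T;d['t']=-Rw.T@tw;return d
def redball(d):
    c=d['color'].astype(int);m=((c[...,0]>90)&(c[...,1]<50)&(c[...,2]<55)).astype(np.uint8)
    n,l,st,ce=cv2.connectedComponentsWithStats(m);i=1+np.argmax(st[1:,4]);return ce[i],st[i],l==i
E
python3 - <<'E'
from h import *
from scipy.optimize import least_squares
w=dict(np.load('w1.npz'));w=wcam(w,w['p'],w['Rt'])
ce,st,m=redball(w);print(ce,st)
P=cloud(w);m&=w['depth']>0;print('red surface',np.median(P[m],0),'cam',-w['R'].T@w['t'])
top=dict(np.load('top.npz'));sc=dict(np.load('scene.npz'))
Mt=[[.115,.135,.015],[.115,-.065,.015],BALL,END]
pt=np.array([[309.7,185.1],[385.5,189],[299.2,234.2],[362.7,247.7]])
Ms=[[-.065,-.065,.015],[.115,.135,.015],BALL,END];ps=np.array([[290.8,311.3],[388.3,300.3],[344.3,232.8],[303.8,242.8]])
Mw=[BALL,[-.065,.135,.015],[.115,.135,.015]];pw=np.array([ce,[361,192],[458,275]])
f=lambda p,q=1:np.r_[(proj(top,T(p,Mt))-pt).ravel(),(proj(sc,T(p,Ms))-ps).ravel(),(proj(w,T(p,Mw))-pw).ravel()*q]
r=least_squares(f,np.load('p.npy'),loss='soft_l1');p=r.x
print(p,np.degrees(p[2]));print(f(p).reshape(-1,2).round(1))
r=least_squares(lambda p:(proj(w,T(p,Mw))-pw).ravel(),p);print('wrist only',r.x,r.fun.round(1),T(r.x,BALL))
np.save('p.npy',p)
print('ball',T(p,BALL),'end',T(p,END))
E
```

```text
[396.50847458 226.33474576] [388 217  18  19 236]
red surface [0.54640657 0.04506626 0.16512361] cam [0.43116242 0.08914216 0.54285088]
[ 0.58284895 -0.10297783 -0.05445679] -3.120143988473071
[[-0.2 -1.6]
 [ 0.9 -1.6]
 [ 0.2 -2.4]
 [ 0.3 -1.4]
 [-1.6 -1.9]
 [ 0.6 -2.3]
 [ 0.6 -0.8]
 [-2.3 -1.4]
 [-0.4 -0.3]
 [-1.3 -1.6]
 [ 1.   1.2]]
wrist only [ 0.58366199 -0.10304644 -0.05238716] [-0.1  0.1 -1.  -1.2  1.3  1.3] [0.54888646 0.04397622 0.15742641]
ball [0.54837777 0.04411648 0.15742641] end [ 0.5087128  -0.09893662  0.18924621]
```

Run:
```python
from h import *
from station import manip
s=manip.sense();mv(s,[.5485,.044,.225],down(37));mv(s,[.5485,.044,.155],down(37))
```

```text
translation [-0.0891, 0.2236, 0.5148] turn [-0.0004, -0.0001, 0.002] rows 3.4
translation [-0.0891, 0.2238, 0.7481] turn [-0.0004, -0.0001, 0.002] rows 4.7
```

arm_command(steps=[{"translation":[-0.089,0.224,0.2],"turn":[0,0,0],"claw":0},{"translation":[-0.089,0.224,0.4],"turn":[0,0,0],"claw":0},{"translation":[-0.089,0.224,0.5],"turn":[0,0,0],"claw":0},{"translation":[-0.089,0.224,0.52],"turn":[0,0,0],"claw":0},{"translation":[-0.089,0.224,0.58],"turn":[0,0,0],"claw":0},{"translation":[-0.089,0.224,0.64],"turn":[0,0,0],"claw":0},{"translation":[-0.089,0.224,0.7],"turn":[0,0,0],"claw":0},{"translation":[-0.089,0.224,0.748],"turn":[0,0,0],"claw":0},{"translation":[-0.089,0.224,0.748],"turn":[0,0,0],"claw":0},{"translation":[-0.089,0.224,0.748],"turn":[0,0,0],"claw":0}])

```text
clock: 3.05
tcp_pos: [0.549, 0.0424, 0.1558]
eef_rot: [[-0.605, 0.796, -0.0], [0.796, 0.605, -0.0], [0.0, -0.0, -1.0]]
ft_force: [0.0, -0.2, 0.1]
opening: 0.0436
grasp_force: 0.0
```

Run:
```python
from h import *
from station import manip
s=manip.sense();d=manip.get_image('wrist');w=wcam(d,np.array(s['tcp_pos']),np.array(s['eef_rot']))
np.savez('w2.npz',**d,p=s['tcp_pos'],Rt=s['eef_rot']);print(s['qpos'],s['tcp_pos'])
print(redball(w)[:2],proj(w,[s['tcp_pos'],T(np.load('p.npy'),BALL)]))
cv2.imwrite('pics/w2.png',d['color'][150:,100:560,::-1])
```

```text
[-43.48111537  11.60364976  39.17725317 104.51320467  -7.94937335
  66.66438184  35.53237153] [0.54900409 0.04243862 0.15581122]
(array([320.56093979, 306.56901615]), array([ 299,  287,   44,   40, 1362], dtype=int32)) [[323.73036917 306.71915773]
 [324.93582578 304.74671955]]
```

View pics/w2.png

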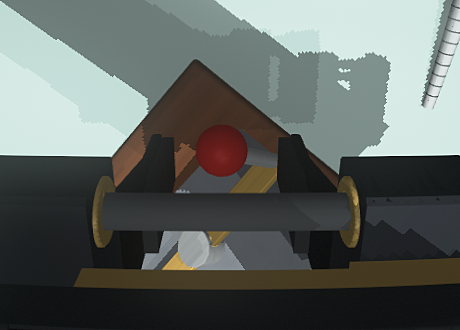

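The ball sits centred between the fingers at crop (221,150), and the stem passes to the right and below. I'll lower 3 mm and grip.

arm_command(steps=[{"translation":[0.003,-0.004,0.012],"turn":[0,0,0],"claw":0},{"translation":[0.003,-0.004,0.012],"turn":[0,0,0],"claw":-1},{"translation":[0.003,-0.004,0.012],"turn":[0,0,0],"claw":-1},{"translation":[0.003,-0.004,0.012],"turn":[0,0,0],"claw":-1},{"translation":[0.003,-0.004,0.012],"turn":[0,0,0],"claw":-1},{"translation":[0.003,-0.004,0.012],"turn":[0,0,0],"claw":-1},{"translation":[0.003,-0.004,0.012],"turn":[0,0,0],"claw":-1}], newtons=10)

```text
clock: 3.8
tcp_pos: [0.5475, 0.0415, 0.1522]
eef_rot: [[-0.604, 0.797, -0.0], [0.797, 0.604, -0.0], [0.0, -0.0, -1.0]]
ft_force: [-1.3, -0.7, 1.8]
opening: 0.0211
grasp_force: 10.0
```

Run:
```python
from h import *
from station import manip
s=manip.sense();print(s['opening'],s['grasp_force'],s['tcp_pos'],s['ft_force'])
p=np.load('p.npy');C=np.array([-.06*s2,.08,.115+.06*s2]);y=np.array([0,1,0]);dn=np.array([-s2,0,-s2])
f=lambda th:T(p,C+.065*(np.cos(th)*y+np.sin(th)*dn))
for a in list(range(9,91,9))+[93]:
    dl=np.array(s['eef_rot']).T@(f(np.radians(a))-f(0))/.3;print(a,dl.round(3).tolist())
```

```text
0.021108482698984136 10.000137984752655 [0.54751047 0.04148981 0.15220234] [-1.28670195 -0.65798439  1.80935933]
9 [0.013, -0.02, 0.024]
18 [0.023, -0.043, 0.047]
27 [0.027, -0.068, 0.07]
36 [0.027, -0.095, 0.09]
45 [0.022, -0.124, 0.108]
54 [0.012, -0.152, 0.124]
63 [-0.002, -0.181, 0.137]
72 [-0.02, -0.208, 0.146]
81 [-0.042, -0.234, 0.151]
90 [-0.066, -0.257, 0.153]
93 [-0.075, -0.264, 0.153]
```

arm_command(steps=[{"translation":[0.013,-0.02,0.024],"turn":[0,0,0],"claw":-1},{"translation":[0.023,-0.043,0.047],"turn":[0,0,0],"claw":-1},{"translation":[0.027,-0.068,0.07],"turn":[0,0,0],"claw":-1},{"translation":[0.027,-0.095,0.09],"turn":[0,0,0],"claw":-1},{"translation":[0.022,-0.124,0.108],"turn":[0,0,0],"claw":-1},{"translation":[0.012,-0.152,0.124],"turn":[0,0,0],"claw":-1},{"translation":[-0.002,-0.181,0.137],"turn":[0,0,0],"claw":-1},{"translation":[-0.02,-0.208,0.146],"turn":[0,0,0],"claw":-1},{"translation":[-0.042,-0.234,0.151],"turn":[0,0,0],"claw":-1},{"translation":[-0.066,-0.257,0.153],"turn":[0,0,0],"claw":-1},{"translation":[-0.078,-0.266,0.153],"turn":[0,0,0],"claw":-1},{"translation":[-0.078,-0.266,0.153],"turn":[0,0,0],"claw":-1}])

```text
clock: 5.0
tcp_pos: [0.4998, -0.0212, 0.1067]
eef_rot: [[-0.606, 0.795, 0.003], [0.795, 0.606, 0.006], [0.003, 0.006, -1.0]]
ft_force: [11.4, 19.6, -6.2]
opening: 0.0213
grasp_force: 10.0
```

Run:
```python
from h import *
from station import manip
s=manip.sense();d=manip.get_image('wrist')
print(s['opening'],s['grasp_force'],s['tcp_pos'],s['ft_force'],s['qpos'])
w=wcam(d,np.array(s['tcp_pos']),np.array(s['eef_rot']));print(redball(w)[:2])
p=np.load('p.npy');C=np.array([-.06*s2,.08,.115+.06*s2]);print('expected open',T(p,C+.065*np.array([-s2,0,-s2])))
cv2.imwrite('pics/w3.png',d['color'][150:,100:560,::-1])
```

```text
0.02132578833635899 10.008359849452972 [ 0.49977048 -0.02115135  0.10673537] [11.4225527  19.63678138 -6.17757219] [-40.41157201   7.90215707  41.23760764 114.37127441  -6.41440833
  59.63943246  41.11436901]
(array([326.98342214, 312.94493783]), array([ 302,  291,   50,   45, 1689], dtype=int32))
expected open [ 0.49894602 -0.01828546  0.11146447]
```

View pics/w3.png

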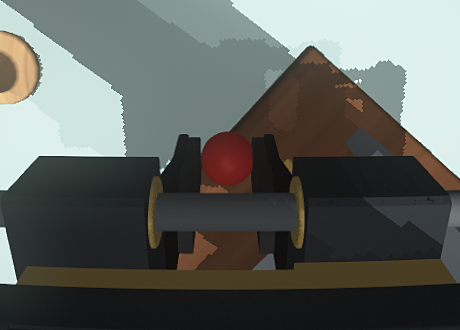

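The ball is still held at crop (227,158), and the reaction pushes against +y, so the latch is at its open stop. I'll release and rise.

arm_command(steps=[{"translation":[0.003,0.003,0],"turn":[0,0,0],"claw":-1},{"translation":[0.003,0.003,0],"turn":[0,0,0],"claw":0},{"translation":[0.003,0.003,0],"turn":[0,0,0],"claw":0},{"translation":[0.003,0.003,0],"turn":[0,0,0],"claw":0},{"translation":[0.003,0.003,-0.08],"turn":[0,0,0],"claw":0},{"translation":[0.003,0.003,-0.2],"turn":[0,0,0],"claw":0},{"translation":[0.003,0.003,-0.35],"turn":[0,0,0],"claw":0.6},{"translation":[0.003,0.003,-0.5],"turn":[0,0,0],"claw":0.6},{"translation":[0.003,0.003,-0.65],"turn":[0,0,0],"claw":0.6},{"translation":[0.003,0.003,-0.8],"turn":[0,0,0],"claw":0.6},{"translation":[0.003,0.003,-0.8],"turn":[0,0,0],"claw":0.6}])

```text
clock: 6.15
tcp_pos: [0.4999, -0.0254, 0.3516]
eef_rot: [[-0.603, 0.798, 0.007], [0.798, 0.603, 0.001], [-0.003, 0.006, -1.0]]
ft_force: [0.8, 0.1, -1.2]
opening: 0.0682
grasp_force: 0.0
```

```bash
cat >> h.py <<'E'
def grasp(p,out,up,pitch=45):
    c,s=np.cos(p[2]),np.sin(p[2]);Rz=np.array([[c,-s,0],[s,c,0],[0,0,1]])
    a=np.radians(pitch);z=Rz@[-np.sin(a),0,-np.cos(a)];y=Rz@[0,1,0];R=np.c_[np.cross(y,z),y,z]
    G=T(p,np.array([-out*s2,0,.115+out*s2]));return G+z*(.0187-up),R
E
python3 - <<'E'
from h import *
from station import manip
s=manip.sense();p=np.load('p.npy');print(s['qpos'],s['tcp_pos'],s['opening'])
d=manip.get_image('top');ce,st,m=redball(d);P=cloud(d);m&=d['depth']>0
C=np.array([-.06*s2,.08,.115+.06*s2]);O=T(p,C+.065*np.array([-s2,0,-s2]))
print('red',ce,np.median(P[m],0),'expect open',O,proj(d,[O]))
for up in(.15,.0):
    pos,R=grasp(p,.06,up);print(pos);mv(s,pos,R)
E
```

```text
[-43.90778746  -3.50077618  40.27167448  93.69177382   2.20460058
  88.57922872  33.34761692] [ 0.49994029 -0.0254306   0.35159123] 0.06820515255238868
red [351.2406639  267.02074689] [ 0.38911186 -0.04459123  0.77034001] expect open [ 0.49894602 -0.01828546  0.11146447] [[326.60401425 256.09860879]]
[ 0.63319092 -0.10572201  0.25026953]
translation [-0.4803, 0.1908, 0.3404] turn [0.11, 0.2355, -0.2615] rows 7.7
[ 0.52728214 -0.09994885  0.14420351]
translation [-0.251, -0.0815, 0.6915] turn [0.11, 0.2355, -0.2615] rows 7.7
```

arm_command(steps=[{"translation":[-0.48,0.19,0.1],"turn":[0.04,0.08,-0.09],"claw":0.6},{"translation":[-0.48,0.19,0.15],"turn":[0.11,0.2355,-0.2615],"claw":0.6},{"translation":[-0.48,0.19,0.2],"turn":[0.11,0.2355,-0.2615],"claw":0.6},{"translation":[-0.48,0.19,0.34],"turn":[0.11,0.2355,-0.2615],"claw":0.6},{"translation":[-0.48,0.19,0.34],"turn":[0.11,0.2355,-0.2615],"claw":0.6},{"translation":[-0.48,0.19,0.34],"turn":[0.11,0.2355,-0.2615],"claw":0.6},{"translation":[-0.48,0.19,0.34],"turn":[0.11,0.2355,-0.2615],"claw":0.6},{"translation":[-0.48,0.19,0.34],"turn":[0.11,0.2355,-0.2615],"claw":0.6},{"translation":[-0.48,0.19,0.34],"turn":[0.11,0.2355,-0.2615],"claw":0.6},{"translation":[-0.48,0.19,0.34],"turn":[0.11,0.2355,-0.2615],"claw":0.6},{"translation":[-0.48,0.19,0.34],"turn":[0.11,0.2355,-0.2615],"claw":0.6}])

```text
clock: 7.3
tcp_pos: [0.6261, -0.1083, 0.2639]
eef_rot: [[-0.827, 0.161, -0.538], [0.172, 0.985, 0.03], [0.535, -0.068, -0.842]]
ft_force: [-0.2, -6.0, -0.2]
opening: 0.0693
grasp_force: 0.0
```

Run:
```python
from h import *
from station import manip
s=manip.sense();p=np.load('p.npy');print(s['qpos'],s['tcp_pos'],s['opening'])
d=manip.get_image('wrist');w=wcam(d,np.array(s['tcp_pos']),np.array(s['eef_rot']));print(redball(w)[:2])
np.savez('w4.npz',**w)
C=np.array([-.06*s2,.08,.115+.06*s2]);O=T(p,C+.065*np.array([-s2,0,-s2]))
g=lambda o:T(p,np.array([-o*s2,0,.115+o*s2]))
print('expect ball',proj(w,[O]),'end,grip,flange',proj(w,[g(.105),g(.0625),g(.005)]))
for up in(.15,.05,.0):
    pos,R=grasp(p,.06,up);print(pos);mv(s,pos,R)
cv2.imwrite('pics/w4.png',d['color'][:,:,::-1])
```

```text
[  1.31425064  43.39144553   8.3940935   50.03441234  -2.96047771
 119.40141732  87.97970542] [ 0.62613171 -0.10825043  0.26387852] 0.06932494732965225Traceback (most recent call last):
  File "<stdin>", line 4, in <module>
  File "h.py", line 29, in redball
    n,l,st,ce=cv2.connectedComponentsWithStats(m);i=1+np.argmax(st[1:,4]);return ce[i],st[i],l==i
                                                      ~~~~~~~~~^^^^^^^^^^
    return _wrapfunc(a, 'argmax', axis=axis, out=out, **kwds)
    return bound(*args, **kwds)
ValueError: attempt to get argmax of an empty sequence
```

Run:
```python
from h import *
from station import manip
s=manip.sense();p=np.load('p.npy');print(s['ft_force'],s['joint_velocities'].round(2) if hasattr(s['joint_velocities'],'round') else s['joint_velocities'])
for up in(.13,.0):
    pos,R=grasp(p,.06,up,28);print(pos);mv(s,pos,R)
```

```text
[0.61973803 5.39241278 1.71132317] [-2.83  0.39 -4.04  0.24 -9.34 -0.42  1.36]
[ 0.59266016 -0.10351265  0.25569847]
translation [0.0787, -0.0254, 0.0876] turn [-0.0008, -0.0248, -0.0343] rows 0.9
[ 0.53171933 -0.10019072  0.14091529]
translation [0.0452, -0.0225, 0.5196] turn [-0.0008, -0.0248, -0.0343] rows 3.1
```

arm_command(steps=[{"translation":[0.079,-0.025,0.088],"turn":[0,-0.025,-0.034],"claw":0.6},{"translation":[0.079,-0.025,0.088],"turn":[0,-0.025,-0.034],"claw":0.6},{"translation":[0.079,-0.025,0.088],"turn":[0,-0.025,-0.034],"claw":0.6},{"translation":[0.079,-0.025,0.088],"turn":[0,-0.025,-0.034],"claw":0.6},{"translation":[0.079,-0.025,0.088],"turn":[0,-0.025,-0.034],"claw":0.6}])

```text
clock: 7.85
tcp_pos: [0.5938, -0.0996, 0.2543]
eef_rot: [[-0.882, 0.053, -0.469], [0.043, 0.999, 0.031], [0.469, 0.007, -0.883]]
ft_force: [-0.6, 0.4, -0.4]
opening: 0.0696
grasp_force: 0.0
```

Run:
```python
from h import *
from station import manip
s=manip.sense();p=np.load('p.npy');print(s['qpos'],s['tcp_pos'],s['opening'],s['ft_force'])
d=manip.get_image('wrist');w=wcam(d,np.array(s['tcp_pos']),np.array(s['eef_rot']))
np.savez('w4.npz',**w)
C=np.array([-.06*s2,.08,.115+.06*s2]);O=T(p,C+.065*np.array([-s2,0,-s2]))
g=lambda o:T(p,np.array([-o*s2,0,.115+o*s2]))
print('expect ball',proj(w,[O]),'end,grip,flange',proj(w,[g(.105),g(.0625),g(.005)]))
for up in(.13,.0):
    pos,R=grasp(p,.06,up,28);print(pos);mv(s,pos,R)
cv2.imwrite('pics/w4.png',d['color'][:,:,::-1])
```

```text
[  2.26548917  34.81807475   4.64544561  62.82454281  -1.33579773
 110.42660327  93.67379478] [ 0.5938131  -0.09961613  0.25429225] 0.06962803263989799 [-0.64317287  0.41263893 -0.43910366]
expect ball [[418.46224432 186.76863161]] end,grip,flange [[317.77377208 169.28727825]
 [318.05482726 227.54378507]
 [318.39941042 292.4813677 ]]
[ 0.59266016 -0.10351265  0.25569847]
translation [0.005, -0.0131, -0.0027] turn [0.0017, -0.0, 0.0016] rows 0.1
[ 0.53171933 -0.10019072  0.14091529]
translation [0.005, -0.0154, 0.4306] turn [0.0017, -0.0, 0.0016] rows 2.6
```

View pics/w4.png

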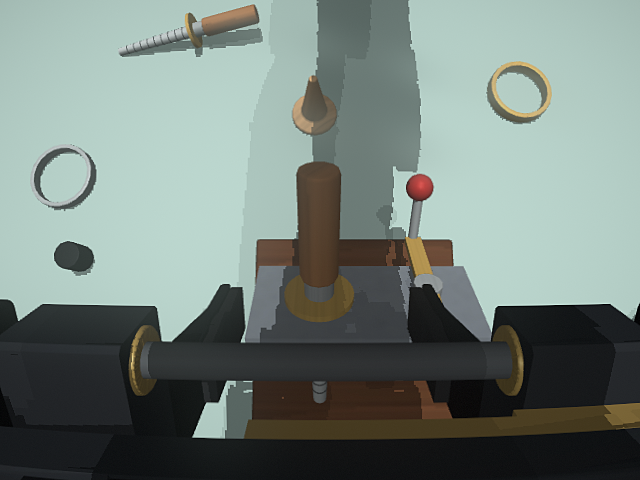

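The red ball is at (419,187), as predicted for fully open, and the arm is off the flange. The handle runs from (320,168) to (319,285), centred between the fingers. I'll descend and grip it.

arm_command(steps=[{"translation":[0.005,-0.012,0.1],"turn":[0.0017,0,0.0016],"claw":0.6},{"translation":[0.005,-0.012,0.2],"turn":[0.0017,0,0.0016],"claw":0.6},{"translation":[0.005,-0.012,0.3],"turn":[0.0017,0,0.0016],"claw":0.6},{"translation":[0.005,-0.012,0.38],"turn":[0.0017,0,0.0016],"claw":0.6},{"translation":[0.005,-0.012,0.43],"turn":[0.0017,0,0.0016],"claw":0.6},{"translation":[0.005,-0.012,0.43],"turn":[0.0017,0,0.0016],"claw":0.6},{"translation":[0.005,-0.012,0.43],"turn":[0.0017,0,0.0016],"claw":0.6}])

```text
clock: 8.6
tcp_pos: [0.5319, -0.0991, 0.1416]
eef_rot: [[-0.882, 0.054, -0.469], [0.048, 0.999, 0.025], [0.469, -0.0, -0.883]]
ft_force: [0.6, -0.4, 0.4]
opening: 0.0693
grasp_force: 0.0
```

Run:
```python
from h import *
from station import manip
s=manip.sense();p=np.load('p.npy');print(s['qpos'],s['ft_force'])
w=dict(np.load('w4.npz'))
f=lambda y,o,e:T(p,np.array([-o*s2-e*s2,y,.115+o*s2-e*s2]))
print('knob,barend',proj(w,[f(.08,.015,0),f(.08,.01,.065)]))
pos,R=grasp(p,.06,0,28);mv(s,pos,R)
```

```text
[ 2.40835996 31.05116729  3.95794104 81.9265485  -0.53172171 95.04036685
 93.29576011] [ 0.59405764 -0.44753718  0.3682138 ]
knob,barend [[426.95899174 282.13307487]
 [411.2324184  238.21225127]]
translation [-0.0007, -0.0035, 0.0021] turn [-0.0001, 0.0001, 0.0001] rows 0.0
```

arm_command(steps=[{"translation":[0,-0.003,0],"turn":[0,0,0],"claw":-1},{"translation":[0,-0.003,0],"turn":[0,0,0],"claw":-1},{"translation":[0,-0.003,0],"turn":[0,0,0],"claw":-1},{"translation":[0,-0.003,0],"turn":[0,0,0],"claw":-1},{"translation":[0,-0.003,0],"turn":[0,0,0],"claw":-1},{"translation":[0,-0.003,0],"turn":[0,0,0],"claw":-1},{"translation":[0,-0.003,0],"turn":[0,0,0],"claw":-1}], newtons=55)

```text
clock: 9.3
tcp_pos: [0.531, -0.1001, 0.1412]
eef_rot: [[-0.882, 0.054, -0.469], [0.048, 0.999, 0.025], [0.47, -0.0, -0.883]]
ft_force: [0.5, -1.0, -0.1]
opening: 0.0268
grasp_force: 55.0
```

Run:
```python
from h import *
from station import manip
s=manip.sense();p=np.load('p.npy');print(s['opening'],s['grasp_force'],s['ft_force'],s['torque'])
R0=np.array(s['eef_rot'])
o=T([0,0,p[2]],np.array([-s2,0,s2]));print('o in tool',R0.T@o)
for L in (.02,.135): print(L,(R0.T@o*L/.3).round(4).tolist(), s['tcp_pos']+o*L)
```

```text
0.02677855273219048 54.99707322567701 [ 0.45338039 -0.95003904 -0.06911412] [-0.08140211 -0.48404128  0.07472915]
o in tool [ 9.56390423e-01  2.19056508e-04 -2.92091272e-01]
0.02 [0.0638, 0.0, -0.0195] [ 0.5168585  -0.09934392  0.15534665]
0.135 [0.4304, 0.0001, -0.1314] [ 0.43566176 -0.09491783  0.23666393]
```

arm_command(steps=[{"translation":[0.032,0,-0.0097],"turn":[0,0,0],"claw":-1},{"translation":[0.064,0,-0.0195],"turn":[0,0,0],"claw":-1},{"translation":[0.096,0,-0.0292],"turn":[0,0,0],"claw":-1},{"translation":[0.128,0,-0.039],"turn":[0,0,0],"claw":-1},{"translation":[0.16,0,-0.0488],"turn":[0,0,0],"claw":-1}])

```text
clock: 9.8
tcp_pos: [0.4947, -0.0981, 0.1775]
eef_rot: [[-0.882, 0.054, -0.469], [0.048, 0.999, 0.025], [0.47, 0.0, -0.883]]
ft_force: [0.0, -0.2, -2.3]
opening: 0.0268
grasp_force: 55.0
```

Run:
```python
from h import *
from station import manip
s=manip.sense();p=np.load('p.npy');print(s['qpos'],s['opening'],s['tcp_pos'],s['ft_force'],s['torque'])
R0=np.array(s['eef_rot']);o=T([0,0,p[2]],np.array([-s2,0,s2]))
L=np.dot(s['tcp_pos']-np.array([.531,-.1001,.1412]),o);print('drawn',L,'off',s['tcp_pos']-np.array([.531,-.1001,.1412])-L*o,'o tool',R0.T@o)
```

```text
[ 2.41288756 25.35277053  3.99066921 85.98301228 -0.13901587 96.69360132
 93.36229436] 0.026796116344127045 [ 0.49470585 -0.09813329  0.17747156] [ 0.03948052 -0.2215228  -2.34863149] [-0.04224119 -0.68213823 -0.01557213]
drawn 0.051349360891997084 off [-3.84989419e-05 -9.61077575e-06 -3.79187576e-05] o tool [ 9.56381468e-01  2.33613794e-04 -2.92120580e-01]
```

arm_command(steps=[{"translation":[0.05,0,-0.0153],"turn":[0,0,0],"claw":-1},{"translation":[0.1,0,-0.0305],"turn":[0,0,0],"claw":-1},{"translation":[0.15,0,-0.0458],"turn":[0,0,0],"claw":-1},{"translation":[0.2,0,-0.0611],"turn":[0,0,0],"claw":-1},{"translation":[0.25,0,-0.0764],"turn":[0,0,0],"claw":-1},{"translation":[0.3,0,-0.0917],"turn":[0,0,0],"claw":-1},{"translation":[0.32,0,-0.0978],"turn":[0,0,0],"claw":-1},{"translation":[0.32,0,-0.0978],"turn":[0,0,0],"claw":-1}])

```text
clock: 10.6
tcp_pos: [0.4245, -0.0944, 0.2485]
eef_rot: [[-0.882, 0.054, -0.468], [0.048, 0.999, 0.025], [0.468, -0.0, -0.884]]
ft_force: [-0.3, -0.3, -2.8]
opening: 0.0269
grasp_force: 55.0
```

Run:
```python
from h import *
from station import manip
s=manip.sense();p=np.load('p.npy');print(s['qpos'],s['opening'],s['ft_force'],s['torque'])
o=T([0,0,p[2]],np.array([-s2,0,s2]));dd=s['tcp_pos']-np.array([.531,-.1001,.1412])
L=np.dot(dd,o);print('drawn',L,'off',dd-L*o)
# raise first, then level: tool pitch 28-45=-17
pos,R=grasp(p,.06,0,-17)
mv(s,[s['tcp_pos'][0],s['tcp_pos'][1],.36],np.array(s['eef_rot']))
mv(s,[.46,-.096,.38],R)
d=manip.get_image('wrist');np.savez('w5.npz',**wcam(d,np.array(s['tcp_pos']),np.array(s['eef_rot'])))
d=manip.get_image('scene');np.savez('s5.npz',**d)
cv2.imwrite('pics/s5.png',cv2.resize(d['color'][130:370,180:460,::-1],None,fx=2.5,fy=2.5))
```

```text
[  2.34925573  14.64103014   3.9631165   91.76615753   0.57175204
 101.51230555  93.30621012] 0.026858112201607453 [-0.33147223 -0.3303648  -2.77362494] [-0.02941723 -0.6886355  -0.02928955]
drawn 0.15127968387380636 off [ 3.11445880e-04 -7.71028300e-05  3.15180889e-04]
translation [0.1741, -0.0, -0.3284] turn [0.0, 0.0, 0.0] rows 2.2
translation [0.1007, 0.0009, -0.4428] turn [-0.0, -0.2496, 0.0001] rows 5.2
```

View pics/s5.png

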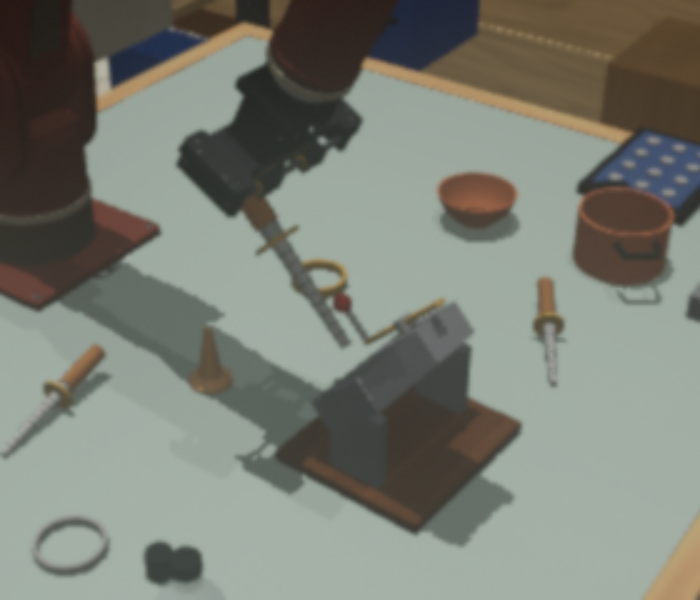

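The mandrel is clear of the bore, with its tip at about (345,345) in the crop above the stand, and the latch is open. I'll raise it and turn it level.

Run:
```python
from h import *
from station import manip
s=manip.sense();p=np.load('p.npy')
pos,R=grasp(p,.06,0,-17);mv(s,[.55,-.1,.40],R)
```

```text
translation [-0.1299, 0.0033, -0.6453] turn [0.0, -0.2501, 0.0002] rows 5.2
```

arm_command(steps=[{"translation":[0.06,0,-0.12],"turn":[0,0,0],"claw":-1},{"translation":[0.12,0,-0.22],"turn":[0,0,0],"claw":-1},{"translation":[0.174,0,-0.328],"turn":[0,0,0],"claw":-1},{"translation":[0.12,0,-0.4],"turn":[0,-0.03,0],"claw":-1},{"translation":[0.06,0,-0.47],"turn":[0,-0.06,0],"claw":-1},{"translation":[0,0,-0.54],"turn":[0,-0.09,0],"claw":-1},{"translation":[-0.06,0,-0.6],"turn":[0,-0.12,0],"claw":-1},{"translation":[-0.13,0.003,-0.645],"turn":[0,-0.15,0],"claw":-1},{"translation":[-0.13,0.003,-0.645],"turn":[0,-0.18,0],"claw":-1},{"translation":[-0.13,0.003,-0.645],"turn":[0,-0.21,0],"claw":-1},{"translation":[-0.13,0.003,-0.645],"turn":[0,-0.235,0],"claw":-1},{"translation":[-0.13,0.003,-0.645],"turn":[0,-0.25,0],"claw":-1}])

```text
clock: 11.9
tcp_pos: [0.5494, -0.1002, 0.3996]
eef_rot: [[-0.954, 0.054, 0.293], [0.052, 0.999, -0.016], [-0.294, 0.0, -0.956]]
ft_force: [0.3, -0.6, -2.0]
opening: 0.0269
grasp_force: 55.0
```

arm_command(steps=[{"translation":[0,0,0],"turn":[0,0,0],"claw":-1},{"translation":[0,0,0],"turn":[0,0,0],"claw":-1},{"translation":[0,0,0],"turn":[0,0,0],"claw":-1},{"translation":[0,0,0],"turn":[0,0,0],"claw":-1}])

```text
clock: 12.3
tcp_pos: [0.5504, -0.1, 0.3995]
eef_rot: [[-0.956, 0.054, 0.29], [0.051, 0.999, -0.016], [-0.29, 0.0, -0.957]]
ft_force: [0.5, 0.3, -1.9]
opening: 0.0268
grasp_force: 55.0
```

Run:
```python
from h import *
from station import manip
s=manip.sense();p=np.load('p.npy');print(s['qpos'],s['opening'],s['ft_force'],s['torque'],s['tcp_pos'])
R0=np.array(s['eef_rot']);o0=np.array([.956385,0,-.29211])
print('axis if no slip',R0@o0)
d=manip.get_image('wrist');w=wcam(d,np.array(s['tcp_pos']),R0)
G=s['tcp_pos']-R0[:,2]*.0187
ax=R0@o0
P=[G+ax*.045,G-ax*.02,G-ax*.055,G-ax*.185];pw=proj(w,P)
e=manip.get_image('scene');pe=proj(e,P);t=manip.get_image('top');pt=proj(t,P)
np.savez('s6.npz',**e);np.savez('w6.npz',**w)
print(pw.round(),pe.round(),pt.round())
a=cv2.resize(d['color'][:,:,::-1],(400,300));c=pe.mean(0).astype(int)
def crop(im,pp,f=1):
    im=im[:,:,::-1].copy()
    x=int(np.clip(pp.mean(0)[0]-80,0,480));y=int(np.clip(pp.mean(0)[1]-60,0,360))
    q=cv2.resize(im[y:y+120,x:x+160],(400,300),interpolation=2)
    for k in pp: cv2.circle(q,tuple(((k-[x,y])*2.5).astype(int)),3,(0,255,0),1)
    return q
cv2.imwrite('pics/f6.png',np.vstack([np.hstack([a,crop(e['color'],pe)]),np.hstack([crop(t['color'],pt),cv2.resize(e['color'][:,:,::-1],(400,300))])]))
```

```text
[ 2.62792244 -6.39002809  3.36271699 93.59968124 -0.49590603 75.92632186
 92.99435005] 0.026793148835182554 [ 0.49805125  0.2682323  -1.93495677] [ 0.09987661  0.58956229 -0.00895226] [ 0.55035426 -0.10004735  0.39953599]
axis if no slip [-0.99855383  0.05373213  0.00190561]
[[324. 227.]
 [325. 361.]
 [325. 410.]
 [325. 524.]] [[298. 156.]
 [321. 163.]
 [333. 168.]
 [385. 185.]] [[371. 229.]
 [372. 194.]
 [373. 176.]
 [376. 109.]]
```

View pics/f6.png

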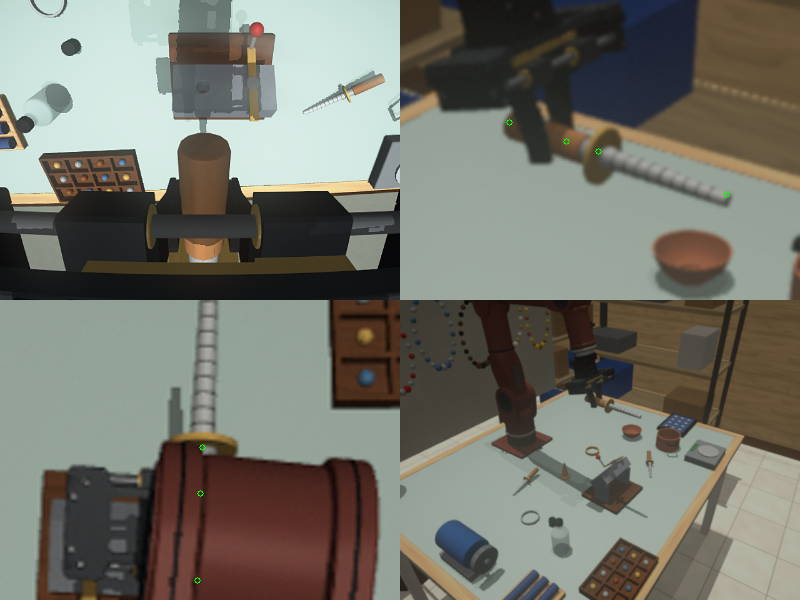

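The mandrel is held roughly level, with its tip at crop (728,198) and flange at (602,155). The latch ball is still down at (257,29). I'll check the tilt numerically from the shank.

Run:
```python
from h import *
from station import manip
e=dict(np.load('s6.npz'));s=manip.sense();R0=np.array(s['eef_rot']);G=s['tcp_pos']-R0[:,2]*.0187
c=e['color'].astype(int)
mu0=np.array([G[0]+.12,G[1]-.006,G[2]])
F,Tp=proj(e,[G+np.array([.998,-.054,0])*.072,G+np.array([.998,-.054,0])*.18])
v,u=np.mgrid[:480,:640];X=np.dstack([u,v]).astype(float)
d=(Tp-F)/np.linalg.norm(Tp-F);a=(X-F)@d;n=(X-F)@np.array([-d[1],d[0]])
sat=c.max(2)-c.min(2)
reg=(a>3)&(a<np.linalg.norm(Tp-F)-1)&(abs(n)<12)
# background-difference: local table colour at |n| 9..12
bg=np.median(c[(abs(n)>8)&reg],0);df=abs(c-bg).sum(2)
ai=np.arange(4,int(np.linalg.norm(Tp-F))-1);cs=[]
for k in ai:
    q=reg&(abs(a-k)<1.2);wt=np.clip(df[q]-25,0,None);cs.append((wt*n[q]).sum()/wt.sum())
k,b=np.polyfit(ai,cs,1);print('slope rel',np.degrees(k),'offset',b,np.std(cs-(k*ai+b)))
ang=lambda t:(lambda r:np.degrees(np.arctan2(*(r[1]-r[0])[::-1])))(proj(e,[G+np.array([.998*np.cos(t),-.054*np.cos(t),np.sin(t)])*l for l in(.072,.18)]))
g=(ang(.05)-ang(-.05))/.1*np.pi/180
print('tip-up deg ~',np.degrees(k)/g)
P=cloud(e);m=reg&(abs(n-b)<2)&(e['depth']>0)&(P[...,2]>.3)
Q=P[m];print(len(Q));print(np.polyfit(Q[:,0],Q[:,2],1),np.polyfit(Q[:,0],Q[:,1],1))
```

```text
slope rel 0.210628126862359 offset -0.1477061633480135 0.2694182492597546
tip-up deg ~ -0.19955064632976835
160
[-0.02445881  0.43660563] [-0.03749363 -0.08582464]
```

The tilt is about 0.2°, and the depth slope of -1.4° matches the shank's 1.6° half-taper, so it is level. It is still and at z≈0.42, so I'll hand it in.

```bash
python3 -c "
from station import manip
print(manip.sense()['joint_velocities']);print(manip.sign_off())"
```

```text
[ 0.02896047 -0.41870795  0.00347645  0.22657125  0.0339736  -0.18404209
  0.01845356]
the job is handed in; nothing more can be done
None
```

I turned the latch fully open, drew the mandrel clear of the bore, and handed the job in with the gripper holding it level (within about half a degree by my measurement) and about 0.4 m above the counter; the hand-in returned no verdict.

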